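# Park the index plunger of the full stamping wheel

## Task

The stamping wheel with the red T-handle is full of clay medallions and has to be freed so it can be turned. Pull its sprung index plunger straight up, twist it about a quarter turn clockwise (seen from above) so that the cross pin drops into the rest notch, and let go so that it stays retracted. Leave the blue-handled plunger of the other wheel locked.

Things in the scene. Friction and masses are not known exactly. Their poses are not given: they have to be found in the camera images.
- red_handle (a point): Centre of the red T-handle's grip, on the index plunger of the wheel full of dark clay medallions. Red bar 46 mm long (its y), 14 mm wide (its x: pinch across this from above), 22 mm high; z up. Half-way up: 125 mm over the table when down. Rises and turns with the handle. All else of the stand is below 81 mm, save the stem and 18 mm hub under the grip.
- red_lift (a joint): Lift of the red plunger in m: 0 = down, locked in the steel ring; stop at 0.026. A spring pulls it down (4 N when down, 10 N at the top): it snaps back if let go untwisted. Its cross pin, along the grip bar, sits in a deep slot of a notched collar; lifted 0.017 or more (0.021 is comfortable) it clears the collar and can be twisted. In the rest notch it reads 0.012.
- red_twist (a joint): Turn of the red handle in rad, clockwise from above positive. 0 = locked; it cannot turn while down, nor anticlockwise. The rest notch is centred at 1.3 and wide (about 1.0 to the stop at 1.5). Light friction holds the angle. Lowered or let go there, the cross pin sinks 4 mm into the notch and the plunger stays up.
- blue_lift (a joint): The same lift for the blue-handled plunger of the other, bare wheel, in m: 0 = down and locked. Built alike but for its blue handle; it must stay down.

How it is judged (in metres and radians):
At the end, for the whole second after the job is handed in: The red plunger rests by itself in its rest notch: lifted 9 to 14.5 mm, twisted clockwise by more than 0.85 rad and not moving; the blue plunger is down (lifted less than 4 mm) (value of joint red_lift between 0.009 and 0.0145 m and value of joint red_twist above 0.85 rad and velocity of joint red_lift between -0.01 and 0.01 m/s and value of joint blue_lift below 0.004 m); the robot touches nothing.
It fails at once if the blue plunger is pulled (lifted more than 6 mm) (value of joint blue_lift above 0.006 m).
It also fails if it takes over 35 s, if anything falls off the work surface, if the arm or the gripper's body presses on something with over 40 N, if the wrist force passes 120 N, or if a joint passes its speed limit or range.

## Robot

A 6-joint arm with a two-finger parallel gripper is mounted at the origin on the work surface. World frame = base frame: x ahead of the robot, y to its left, z up, the work surface at z = 0. Lengths are in m, angles in degrees, forces in N, time in s.
With the tool pointing down it reaches from about 0.3 to 0.85 m from the base axis. Payload 4.2 kg.
Tool frame: the origin (TCP) lies on the centre line of the jaws, within the pads' length; the fingertips stand 22 mm ahead of it and the grasp point (between the pads) lies 3 mm ahead of it; z points along the fingers, y is the direction in which the jaws open and shut (so a half turn about z gives the same grasp; the last joint's range is limited). The gripper opens to 91 mm and grips with 3 to 60 N. Pads are 32 mm wide; open, the fingers measure 118 mm over their backs; the gripper's body (76 mm by 178 mm) begins 60 mm behind the grasp point.
Start: joints at [68.984, 18.312, 89.639, -0, 72.044, -1.146], TCP at [0.195, 0.541, 0.236] pointing down, gripper open.
Joint ranges: [-177.97, 177.97], [-48.28, 115.42], [12.27, 149.76], [-77.06, 257.06], [2.81, 150.46], [-146.56, 146.56]. Speed limits (degrees/s): [147.25, 147.25, 180, 180, 180, 180].

## Interface

Orientations are given as [roll, pitch, yaw] about the fixed x, y, z axes, in that order (R = Rz(yaw) Ry(pitch) Rx(roll)).
In Python, from plant import robot, cams, order gives the robot as it stands. The module is installed in compiled form; this text tells all that it offers.
- The arm moves only by the shell command python3 -m creep 'ROWS'. ROWS is JSON, a list of rows, each a list of 3 entries, a list of its own where there are three numbers: the turn, a rotation vector about the world's x, y, z in rad, then the shift along the world's x, y, z in mm, then the opening, from 0 (shut) to 1 (fully open). A call has 1 to 5 rows; each row shifts and turns the commanded pose from where the row before left it; what a row does not reach is not made up. A row lasts 1/12 s, in which the tool goes at most 41.7 mm and 7.16 degrees, less where a joint would pass 70% of its speed; a pose out of reach is approached as far as the arm can. A call is refused whole if a number of a shift passes 41.7 or a number of a turn 0.125, either way. A call with a gripper value outside its range is refused whole. The fingers move at their own pace and stop on an object; the grip force is fixed at half the most. Time passes only in rows, so rows that do not move let the fingers close. It gives the time, the measured TCP pose, the force and the opening at its end, in the units of the state.
- robot.observe(): the state, without advancing time (a new reading comes with each control period).
- cams.read_camera(name): name is "scene" or "top"; returns (picture, depth): 400x640x3 uint8, red, green, blue; 400x640 float32, m along the optical axis (not along the pixel's ray), 0 where there is no reading.
- cams.get_calibration(name): a dict with "fovy" (degrees; the focal length in pixels is half the picture's height over the tangent of half this angle, whatever the lens; pixels are square), "cx", "cy" (the principal point, pixels), "pose" (4x4, takes a point from camera to world coordinates). Camera axes: x right, y up, looking along -z (the intrinsics and any distortion apply to the point x, -y, -z); pixel columns grow to the right and rows downward; lengths in m; the calibration is good to about 2 mm. A picture is of the moment at which its call begins. get_calibration takes no time and is no camera call.
- order.close_job(): hands the job in, once; it reports no verdict.
The state is a dict: "time": time; "joint_pos": joint angles; "dq": joint speeds; "joint_torque": joint torques, N m; "tool_pos": TCP position; "orientation": TCP orientation; "contact_force": force on the tool from outside, world axes, zero at the start; "wrist_torque": the same for the moment, N m; "opening": finger opening in m.
Only numpy, scipy, OpenCV 4.12 (cv2) and the standard library are available. Lean on these libraries where they do the work, as an engineer would, in place of code of your own. Each camera call takes 0.05 s, during which the arm holds its last target. There are 200 camera calls.

## Working session

There is one attempt and no reset: what is moved stays moved. The work goes in short steps, Python scripts to look and compute and a shell command to move; the robot and the scene stay as the last step left them, time stands still between calls to the robot, and variables do not carry over. Pictures are saved under pics/ and viewed, about 8 in all and at most 12, crops included, and the job is handed in when it is done.

```bash
mkdir -p pics; cat > h.py <<'E'
import numpy as np, cv2
from plant import robot, cams, order
def shot(n):
    im,d=cams.read_camera(n); return im,d,cams.get_calibration(n)
def world(uv,z,c):
    f=200/np.tan(np.radians(c["fovy"])/2); u,v=np.asarray(uv,float).T
    p=np.stack([(u-c["cx"])/f*z,-(v-c["cy"])/f*z,-z],1); P=np.array(c["pose"])
    return p@P[:3,:3].T+P[:3,3]
E
python3 - <<'E'
from h import *
o=robot.observe(); print({k:np.round(o[k],3).tolist() for k in o})
for n in("scene","top"):
    im,d,c=shot(n); cv2.imwrite(f"pics/{n}1.png",im[:,:,::-1]); print(n,{k:np.round(v,3).tolist() if k!='x' else v for k,v in c.items() if not isinstance(v,str)})
    h=cv2.cvtColor(im,cv2.COLOR_RGB2HSV)
    for col,m in(("red",((h[...,0]<8)|(h[...,0]>172))&(h[...,1]>150)&(h[...,2]>60)),("blue",(abs(h[...,0].astype(int)-112)<12)&(h[...,1]>140)&(h[...,2]>60))):
        N,L,S,C=cv2.connectedComponentsWithStats(m.astype(np.uint8))
        for i in range(1,N):
            if S[i,4]<30: continue
            v,u=np.where((L==i)&(d>0)); w=world(np.c_[u,v],d[v,u],c)
            t=w[w[:,2]>np.percentile(w[:,2],90)-.006]
            r=cv2.minAreaRect((t[:,:2]*1000).astype(np.float32))
            print(col,S[i].tolist(),C[i].round(),np.percentile(w,[2,50,98],axis=0).round(3).tolist(),"toprect",r)
E
```

```text
{'time': 0.0, 'joint_pos': [68.984, 18.353, 89.705, -0.0, 72.043, -1.146], 'dq': [0.009, 0.068, 0.021, -0.042, -0.022, 0.049], 'joint_torque': [-0.0, -41.246, -23.197, 0.073, 0.046, -0.0], 'tool_pos': [0.195, 0.54, 0.235], 'orientation': [-179.899, -0.002, 160.131], 'contact_force': [-1.228, 0.164, 0.468], 'wrist_torque': [-0.018, -0.018, 0.04], 'opening': 0.092}
scene {'fovy': 54.59, 'cx': 310.437, 'cy': 206.142, 'pose': [[0.71, -0.439, 0.55, 0.945], [0.704, 0.438, -0.559, -0.367], [0.005, 0.785, 0.62, 0.503], [0.0, 0.0, 0.0, 1.0]]}
red [363, 131, 16, 24, 247] [370. 142.] [[0.535, 0.189, 0.096], [0.548, 0.206, 0.126], [0.553, 0.234, 0.136]] toprect ((543.3761596679688, 211.9564971923828), (13.810791969299316, 45.5004997253418), 9.76613998413086)
blue [166, 51, 22, 36, 576] [176.  69.] [[-0.907, 0.447, -0.198], [-0.809, 0.503, -0.134], [-0.799, 0.55, -0.085]] toprect ((-495.4033508300781, 322.09075927734375), (73.0834732055664, 1011.2186889648438), 59.859737396240234)
blue [0, 81, 8, 15, 64] [ 2. 90.] [[-0.816, -0.194, -0.063], [-0.809, -0.182, -0.047], [-0.804, -0.176, -0.016]] topr
[... 240 characters left out ...]
796875, -290.0520324707031), (45.230224609375, 15.824370384216309), 70.4649887084961)
top {'fovy': 50.659, 'cx': 327.405, 'cy': 204.18, 'pose': [[0.001, 0.989, -0.145, 0.442], [-1.0, 0.001, -0.005, 0.022], [-0.004, 0.145, 0.989, 0.985], [0.0, 0.0, 0.0, 1.0]]}
red [225, 212, 23, 10, 149] [236. 217.] [[0.534, 0.191, 0.122], [0.54, 0.211, 0.135], [0.55, 0.233, 0.139]] toprect ((541.2465209960938, 212.68118286132812), (13.642248153686523, 43.28334426879883), 11.698492050170898)
blue [471, 196, 22, 12, 146] [481. 202.] [[0.563, -0.307, 0.12], [0.571, -0.284, 0.136], [0.582, -0.267, 0.139]] toprect ((571.6166381835938, -287.0885314941406), (43.6180305480957, 13.692743301391602), 68.33755493164062)
```

View pics/scene1.png

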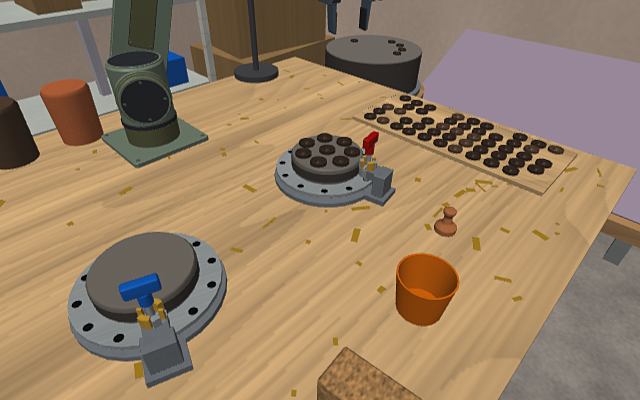

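View pics/top1.png

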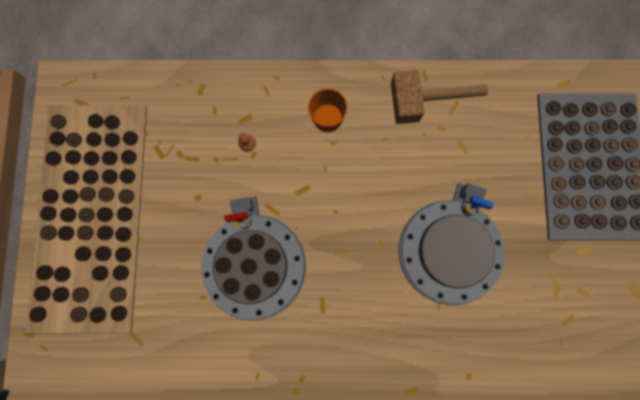

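The scene view shows the red handle at (370,142) on the wheel full of medallions, and the blue handle at (141,289) on the bare wheel. In the top view the red bar is at (236,217). Both views put it at about (0.542, 0.212), top 0.136, with its narrow axis at about +10.7°. Next I move above it.

```bash
python3 -m creep '[[[0,0,-0.09],[28,-26.5,0],1],[[0,0,-0.09],[28,-26.5,0],1],[[0,0,-0.09],[28,-26.5,0],1],[[0,0,-0.09],[28,-26.5,0],1],[[0,0,-0.09],[28,-26.5,0],1]]'
python3 -m creep '[[[0,0,-0.09],[28,-26.5,0],1],[[0,0,-0.09],[28,-26.5,0],1],[[0,0,-0.09],[28,-26.5,0],1],[[0,0,-0.09],[28,-26.5,0],1],[[0,0,-0.09],[28,-26.5,0],1]]'
python3 -m creep '[[[0,0,-0.09],[28,-26.5,0],1],[[0,0,-0.05],[28,-26.5,0],1],[[0,0,0],[11,-10,0],1],[[0,0,0],[0,0,0],1],[[0,0,0],[0,0,0],1]]'
```

```text
time: 0.52
tool_pos: [0.3362, 0.4068, 0.2356]
orientation: [-180.0, 0.0, 134.1]
contact_force: [0.3, 0.4, -0.3]
opening: 0.0913
time: 0.93
tool_pos: [0.4763, 0.2741, 0.2357]
orientation: [-180.0, 0.0, 108.3]
contact_force: [0.5, 0.4, -0.8]
opening: 0.0909
time: 1.35
tool_pos: [0.5422, 0.2125, 0.2353]
orientation: [-179.9, -0.0, 100.5]
contact_force: [-0.6, 0.8, 0.0]
opening: 0.091
```

```bash
python3 -m creep '[[[0,0,0],[0,0,-30],1],[[0,0,0],[0,0,-30],1],[[0,0,0],[0,0,-25],0.6],[[0,0,0],[0,0,-11],0.5],[[0,0,0],[0,0,0],0.45]]'
python3 - <<'E'
from h import *
im,d,c=shot("scene"); cv2.imwrite("pics/s2.png",cv2.resize(im[60:210,280:480,::-1],None,fx=4,fy=4,interpolation=2))
E
```

```text
time: 1.77
tool_pos: [0.5396, 0.2134, 0.1374]
orientation: [-179.6, 0.0, 100.7]
contact_force: [-0.6, -0.7, 0.5]
opening: 0.0742
```

View pics/s2.png

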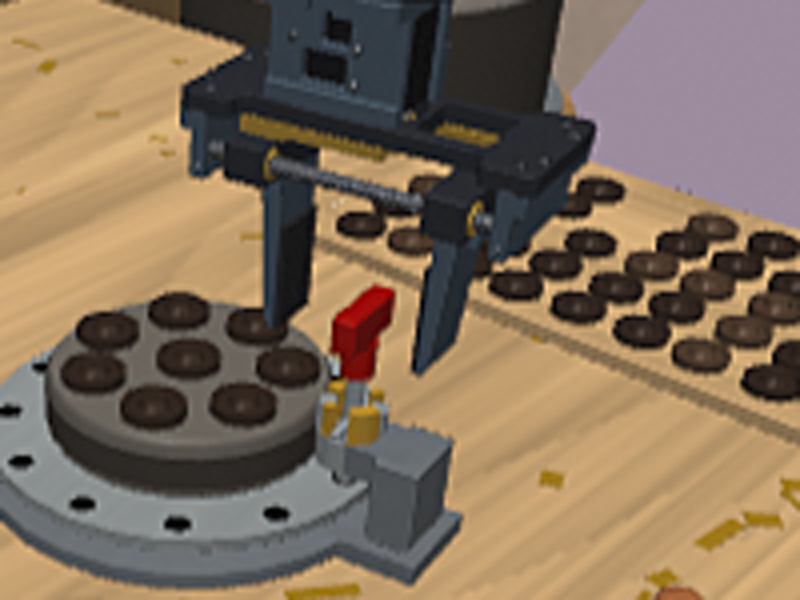

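The crop shows the red bar at about (363,330) between the open fingers, with their tips near the grip's lower edge and clear of the collar. I close the gripper.

```bash
python3 -m creep '[[[0,0,0],[0,0,0],0.3],[[0,0,0],[0,0,0],0.2],[[0,0,0],[0,0,0],0.1],[[0,0,0],[0,0,0],0],[[0,0,0],[0,0,0],0]]'
python3 -m creep '[[[0,0,0],[0,0,0],0],[[0,0,0],[0,0,0],0],[[0,0,0],[0,0,0],0],[[0,0,0],[0,0,0],0]]'
```

```text
time: 2.23
tool_pos: [0.5428, 0.2129, 0.1408]
orientation: [179.9, -0.0, 100.5]
contact_force: [0.2, 1.1, 0.2]
opening: 0.0369
time: 2.57
tool_pos: [0.5418, 0.2126, 0.14]
orientation: [-179.9, 0.0, 100.5]
contact_force: [-2.0, -0.3, -0.7]
opening: 0.0137
```

```bash
python3 -m creep '[[[0,0,0],[0,0,0],0],[[0,0,0],[0,0,5],0],[[0,0,0],[0,0,6],0],[[0,0,0],[0,0,5],0],[[0,0,0],[0,0,5],0]]'
python3 -m creep '[[[0,0,0],[0,0,0],0],[[0,0,0],[0,0,0],0],[[0,0,0],[0,0,0],0]]'
python3 - <<'E'
from h import *
im,d,c=shot("scene"); cv2.imwrite("pics/s3.png",cv2.resize(im[60:210,280:480,::-1],None,fx=4,fy=4,interpolation=2))
E
```

```text
time: 2.98
tool_pos: [0.5418, 0.2125, 0.1602]
orientation: [-179.9, 0.0, 100.5]
contact_force: [-0.7, -0.8, -10.8]
opening: 0.0137
time: 3.23
tool_pos: [0.5418, 0.2126, 0.1603]
orientation: [-179.9, 0.0, 100.5]
contact_force: [-1.2, -0.2, -9.7]
opening: 0.0138
```

View pics/s3.png

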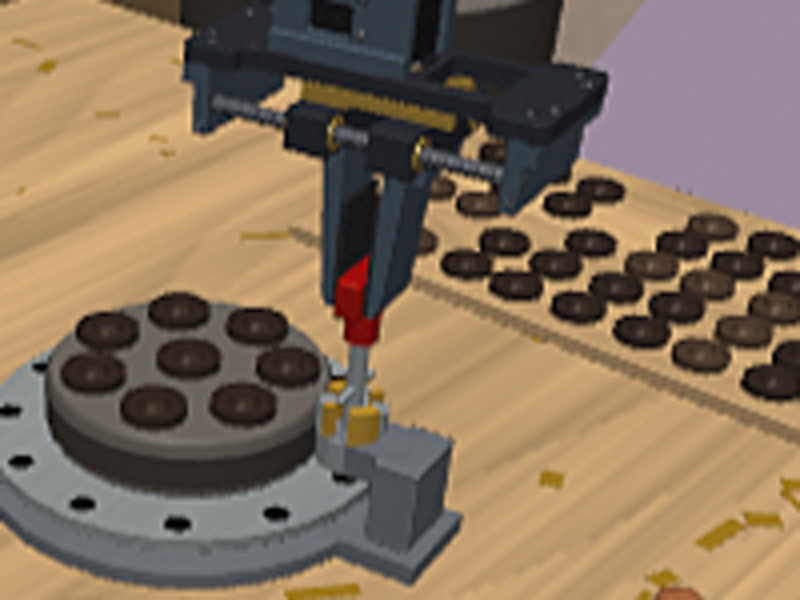

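The handle has risen with the gripper: the stem shows at (358,360), and the lift of about 20 mm with about 9–10 N fits the spring. I twist it clockwise.

```bash
python3 -m creep '[[[0,0,-0.05],[0,0,1],0],[[0,0,-0.1],[0,0,0],0],[[0,0,-0.1],[0,0,0],0],[[0,0,-0.1],[0,0,0],0],[[0,0,-0.1],[0,0,0],0]]'
python3 -m creep '[[[0,0,-0.1],[0,0,0],0],[[0,0,-0.1],[0,0,0],0],[[0,0,-0.1],[0,0,0],0],[[0,0,-0.1],[0,0,0],0],[[0,0,-0.1],[0,0,0],0]]'
python3 -m creep '[[[0,0,-0.1],[0,0,0],0],[[0,0,-0.1],[0,0,0],0],[[0,0,-0.1],[0,0,0],0],[[0,0,-0.05],[0,0,0],0],[[0,0,0],[0,0,0],0]]'
python3 - <<'E'
from h import *
print(robot.observe()["wrist_torque"],robot.observe()["tool_pos"])
im,d,c=shot("scene"); cv2.imwrite("pics/s4.png",cv2.resize(im[60:210,280:480,::-1],None,fx=4,fy=4,interpolation=2))
E
```

```text
time: 3.7
tool_pos: [0.5413, 0.2126, 0.1612]
orientation: [-179.9, 0.1, 74.5]
contact_force: [-3.0, 0.4, -10.4]
opening: 0.0137
time: 4.12
tool_pos: [0.5409, 0.2128, 0.1611]
orientation: [-179.9, 0.2, 45.8]
contact_force: [-3.8, 0.5, -11.0]
opening: 0.0137
time: 4.53
tool_pos: [0.5407, 0.2131, 0.1611]
orientation: [-179.9, 0.2, 26.0]
contact_force: [-5.5, 3.0, -10.5]
opening: 0.0139
[0.32311876 0.79169314 0.00592221] [0.54072939 0.21309599 0.16110521]
```

View pics/s4.png

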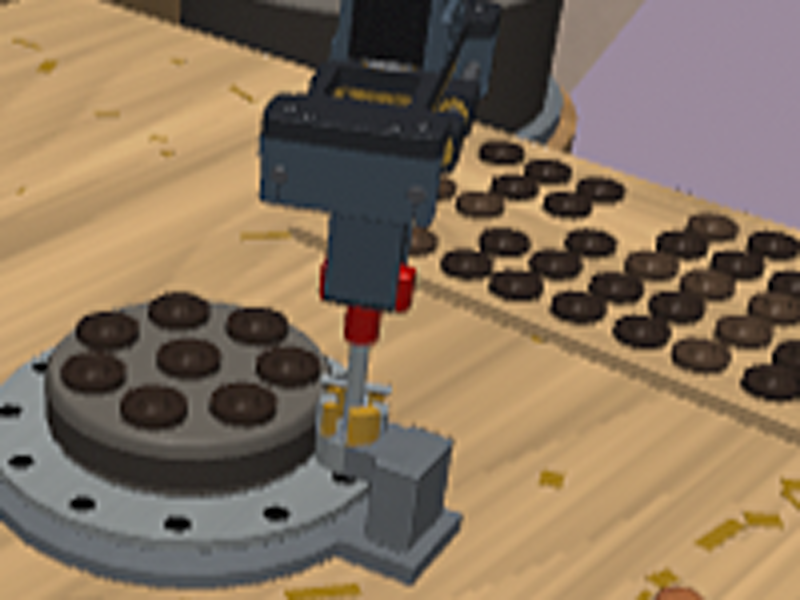

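The handle has turned with the gripper by about 74.5° (1.30 rad); the bar now runs left to right at (368,285) and the cross pin is clear of the collar. I lower it into the notch and check the force before letting go.

```bash
python3 -m creep '[[[0,0,0],[0,0,-3],0],[[0,0,0],[0,0,-3],0],[[0,0,0],[0,0,-2],0],[[0,0,0],[0,0,0],0],[[0,0,0],[0,0,0],0]]'
```

```text
time: 5.0
tool_pos: [0.5408, 0.2131, 0.1534]
orientation: [-179.9, 0.2, 26.1]
contact_force: [-5.4, 1.8, -8.7]
opening: 0.0136
```

```bash
python3 -m creep '[[[0,0,0],[0,0,-1],0],[[0,0,0],[0,0,-0.5],0],[[0,0,0],[0,0,0],0],[[0,0,0],[0,0,0],0]]'
```

```text
time: 5.33
tool_pos: [0.5408, 0.2131, 0.1521]
orientation: [-179.9, 0.2, 26.1]
contact_force: [-5.6, 2.1, -8.0]
opening: 0.0137
```

```bash
python3 -m creep '[[[0,0,0],[0,0,-1],0],[[0,0,0],[0,0,0],0],[[0,0,0],[0,0,0],0]]'
python3 - <<'E'
from h import *
im,d,c=shot("scene"); cv2.imwrite("pics/s5.png",cv2.resize(im[110:180,330:420,::-1],None,fx=8,fy=8,interpolation=2))
E
```

```text
time: 5.58
tool_pos: [0.5408, 0.2131, 0.1519]
orientation: [-179.9, 0.2, 26.1]
contact_force: [-7.1, 1.9, -4.3]
opening: 0.0139
```

View pics/s5.png

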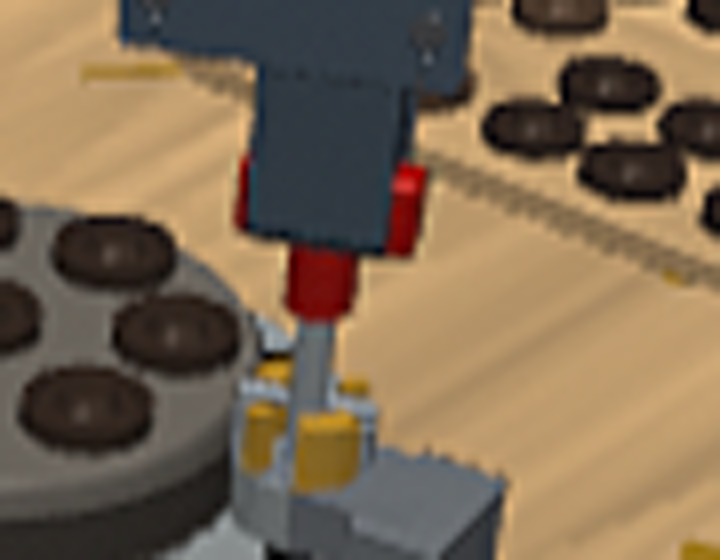

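The cross pin is seated in the notches (around (310,385)). Lowering 1 mm more moved the tool only 0.2 mm and the load fell, so it rests on the notch floor. I release and withdraw upward.

```bash
python3 -m creep '[[[0,0,0],[0,0,-0.5],0],[[0,0,0],[0,0,0],0.2],[[0,0,0],[0,0,0],0.4],[[0,0,0],[0,0,0],0.6],[[0,0,0],[0,0,0],0.6]]'
python3 -m creep '[[[0,0,0],[0,0,0],0.6],[[0,0,0],[0,0,0],0.6],[[0,0,0],[0,0,20],0.6],[[0,0,0],[0,0,35],0.6],[[0,0,0],[0,0,35],0.6]]'
python3 -m creep '[[[0,0,0],[-30,20,15],0.6],[[0,0,0],[-30,20,0],0.6],[[0,0,0],[-30,20,0],0.6],[[0,0,0],[-20,10,0],0.6],[[0,0,0],[0,0,0],0.6]]'
python3 - <<'E'
from h import *
for n in("scene","top"):
    im,d,c=shot(n)
    if n=="scene": cv2.imwrite("pics/s6.png",cv2.resize(im[60:210,280:480,::-1],None,fx=4,fy=4,interpolation=2))
    h=cv2.cvtColor(im,cv2.COLOR_RGB2HSV)
    for col,m in(("red",((h[...,0]<8)|(h[...,0]>172))&(h[...,1]>150)&(h[...,2]>60)),("blue",(abs(h[...,0].astype(int)-112)<12)&(h[...,1]>140)&(h[...,2]>60))):
        v,u=np.where(m&(d>0)); w=world(np.c_[u,v],d[v,u],c); w=w[(w[:,0]>.5)&(w[:,2]>.09)]
        t=w[w[:,2]>np.percentile(w[:,2],90)-.006]
        print(n,col,np.percentile(w,[50,98],axis=0).round(3).tolist(),cv2.minAreaRect((t[:,:2]*1000).astype(np.float32)))
E
```

```text
time: 6.05
tool_pos: [0.5439, 0.213, 0.1523]
orientation: [179.9, -0.2, 26.1]
contact_force: [-0.6, -0.3, -0.1]
opening: 0.0355
time: 6.47
tool_pos: [0.5418, 0.2125, 0.241]
orientation: [-180.0, 0.2, 26.1]
contact_force: [1.2, 0.3, -0.2]
opening: 0.0544
time: 6.88
tool_pos: [0.429, 0.2843, 0.2565]
orientation: [-179.9, 0.0, 26.3]
contact_force: [0.2, -0.4, -1.2]
opening: 0.0549
scene red [[0.546, 0.207, 0.137], [0.564, 0.22, 0.147]] ((543.5336303710938, 211.125244140625), (44.38032150268555, 15.787912368774414), 27.11897087097168)
scene blue [[0.578, -0.292, 0.128], [0.586, -0.271, 0.136]] ((574.0336303710938, -290.39007568359375), (45.20530319213867, 15.004111289978027), 72.11021423339844)
top red [[0.542, 0.212, 0.147], [0.561, 0.225, 0.15]] ((541.3936157226562, 212.89642333984375), (44.11064529418945, 12.732107162475586), 25.4766902923584)
top blue [[0.571, -0.284, 0.135], [0.582, -0.268, 0.139]] ((571.7077026367188, -287.7550048828125), (42.32742691040039, 14.148672103881836), 69.8135986328125)
```

View pics/s6.png

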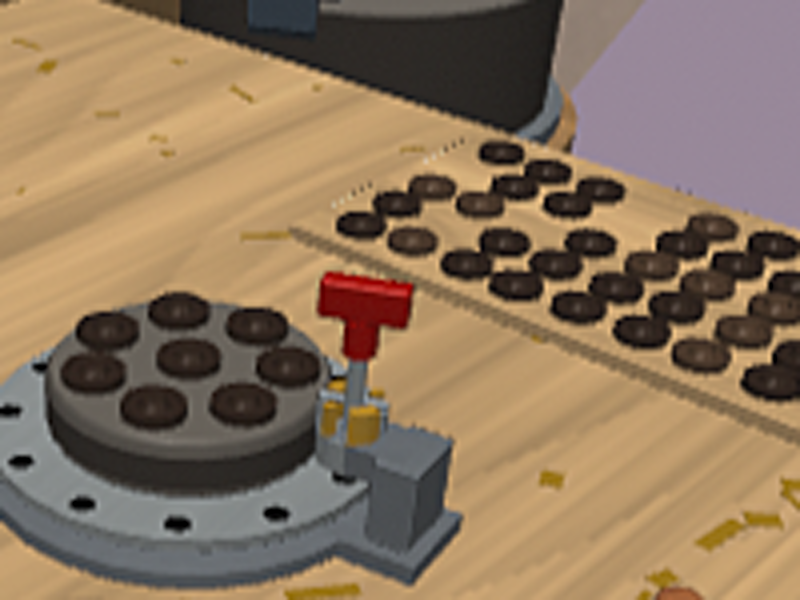

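The handle at (365,300) stands up by itself. It sits about 11–12 mm higher than at the start and has turned from 101° to 26°, about 75° or 1.3 rad. The blue handle is unchanged and the gripper is clear.

```bash
python3 -c "
from plant import order; print(order.close_job())"
```

```text
the job is handed in; nothing more can be done
None
```

The red plunger is retracted and resting by itself in its rest notch, and I handed the job in at about 7 s of the 35 s. No verdict was reported.

**What I did:** I found the red handle in both views, which agreed to about 2 mm, and pinched it across its width. I lifted it about 20–21 mm and turned it 74.5° (1.30 rad) clockwise. I then lowered it until the pin sat on the notch floor, let go and backed away.

**Last checks, from both cameras after release:**
- **Red lift:** the handle top went from about 0.136 to 0.147 m in the scene view, and from about 0.139 to 0.150 m in the top view. That is about 11 mm in each, against the 12 mm stated for the notch and the 9–14.5 mm allowed.
- **Red twist:** the bar turned from about 101° to 26°, about 1.3 rad, against the 0.85 rad needed.
- **Blue plunger:** its height did not change in either view (0.136 and 0.139 m).
- **Gripper:** it is clear of everything, and the force reading is about zero.

One reading was unexpected. While lowering, the load still read about 8 N at the 12 mm lift, so I went about 1 mm further. The load then dropped, which showed the pin had seated. I put this down to a small slip of the bar in the pads. No other check failed or disagreed.

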